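# Find the compass case that is not empty and put it away the right way round

### The job

One of the four green compass cases on the shelf still has its compass in it and the other three are practically empty; they are all snapped shut and look alike, so find the heavy one by its weight. Lay that one flat, lid up, squarely on the cork pad in the top red tray, in line with the pad and with its white cord loop at the same end as the handle of the file lying beside the pad. The three light ones stay, or go back, flat on the shelf, lid up; set the cases down without dropping or tipping them, and leave the files and the brush where they are.

Things in the scene. Friction and masses are not known exactly. Their poses are not given: they have to be found in the camera images.
- case_1: one of four identical-looking green snap-lid compass cases, opaque, staying shut; 124 (x) x 60 (y) x 34 mm high, flat long sides to grip; origin: centre of underside, z up through the lid; white cord loop at its +x end, small latch at -x. One, a different one each time, holds a brass compass: 0.27 to 0.42 kg in all; the others 0.08 to 0.13 kg. Starts flat on the shelf, lid up
- case_1_loop (a point): outer bar of that case's rigid white cord loop, 80 mm from the case's centre along its +x, 17 mm above its underside; the loop is 35 mm wide and ends 84 mm from the centre
- case_2: one of four identical-looking green snap-lid compass cases, opaque, staying shut; 124 (x) x 60 (y) x 34 mm high, flat long sides to grip; origin: centre of underside, z up through the lid; white cord loop at its +x end, small latch at -x. One, a different one each time, holds a brass compass: 0.27 to 0.42 kg in all; the others 0.08 to 0.13 kg. Starts flat on the shelf, lid up
- case_2_loop (a point): outer bar of that case's rigid white cord loop, 80 mm from the case's centre along its +x, 17 mm above its underside; the loop is 35 mm wide and ends 84 mm from the centre
- case_3: one of four identical-looking green snap-lid compass cases, opaque, staying shut; 124 (x) x 60 (y) x 34 mm high, flat long sides to grip; origin: centre of underside, z up through the lid; white cord loop at its +x end, small latch at -x. One, a different one each time, holds a brass compass: 0.27 to 0.42 kg in all; the others 0.08 to 0.13 kg. Starts flat on the shelf, lid up
- case_3_loop (a point): outer bar of that case's rigid white cord loop, 80 mm from the case's centre along its +x, 17 mm above its underside; the loop is 35 mm wide and ends 84 mm from the centre
- case_4: one of four identical-looking green snap-lid compass cases, opaque, staying shut; 124 (x) x 60 (y) x 34 mm high, flat long sides to grip; origin: centre of underside, z up through the lid; white cord loop at its +x end, small latch at -x. One, a different one each time, holds a brass compass: 0.27 to 0.42 kg in all; the others 0.08 to 0.13 kg. Starts flat on the shelf, lid up
- case_4_loop (a point): outer bar of that case's rigid white cord loop, 80 mm from the case's centre along its +x, 17 mm above its underside; the loop is 35 mm wide and ends 84 mm from the centre
- cork_pad: flat cork pad fixed in one of the two bays of the top tray, 150 (x, front to back) x 76 (y) x 3 mm thick; origin: centre of its underside, on the tray floor 127 mm above the shelf; x axis along the bay, away from the robot. Free room for fingers: 64 mm from its centre line to the divider rib, about 65 mm to the file
- file_a: one of two like mill files, 180 x 22 mm, flat in the top tray, one along each side wall, lying head to tail to each other; steel blade (4 mm thick) towards its +x, blue plastic handle (66 mm long, 15 mm high) towards its -x; origin: middle of its length, underside. The one beside the cork pad lies about 80 mm from the pad's centre, the other 212 mm; not to be moved
- file_b: one of two like mill files, 180 x 22 mm, flat in the top tray, one along each side wall, lying head to tail to each other; steel blade (4 mm thick) towards its +x, blue plastic handle (66 mm long, 15 mm high) towards its -x; origin: middle of its length, underside. The one beside the cork pad lies about 80 mm from the pad's centre, the other 212 mm; not to be moved
- tier: fixed stack of three red trays, 240 deep (x) x 330 mm wide (y); origin: centre of underside. Top tray: floor 127 mm above the shelf, side and back (+x) walls up to 164 mm, front (-x) lip up to 142 mm; a 3 mm rib along x in the middle, up to 150 mm, makes two bays: one with the cork pad, one with the brush
- brush: ski base brush lying in the other bay of the top tray, bristles up, 140 mm (x) x 58 mm x 37 mm high; origin: centre of its underside; not to be moved

How it is judged (in metres and radians):
At the end, for the whole second after the job is handed in: The compass-laden case rests with its weight (over 1.9 N) on the cork pad: lid up, flat to 0.06 rad, within 18 mm along and 14 mm across of the pad's centre, in line to 0.14 rad, loop towards the handle end of the file beside it. The other three lie flat on the shelf, lid up. All at rest (((x of case_1 in the frame of cork_pad between -0.018 and 0.018 m and y of case_1 in the frame of cork_pad between -0.014 and 0.014 m and z of case_1 in the frame of cork_pad between 0 and 0.007 m and angle between each of case_1, case_2, case_3, case_4's own z axis and vertical below 0.06 rad and angle between the x axis of case_1 and the x axis of cork_pad, either way round below 0.14 rad and contact force between case_1 and cork_pad above 1.9 N and ((horizontal distance between file_a and cork_pad below 0.13 m and x of case_1_loop in the frame of file_a below -0.03 m) or (horizontal distance between file_b and cork_pad below 0.13 m and x of case_1_loop in the frame of file_b below -0.03 m)) and height (world z) of each of case_2, case_3, case_4 below 0.005 m) or (x of case_2 in the frame of cork_pad between -0.018 and 0.018 m and y of case_2 in the frame of cork_pad between -0.014 and 0.014 m and z of case_2 in the frame of cork_pad between 0 and 0.007 m and angle between each of case_2, case_1, case_3, case_4's own z axis and vertical below 0.06 rad and angle between the x axis of case_2 and the x axis of cork_pad, either way round below 0.14 rad and contact force between case_2 and cork_pad above 1.9 N and ((horizontal distance between file_a and cork_pad below 0.13 m and x of case_2_loop in the frame of file_a below -0.03 m) or (horizontal distance between file_b and cork_pad below 0.13 m and x of case_2_loop in the frame of file_b below -0.03 m)) and height (world z) of each of case_1, case_3, case_4 below 0.005 m) or (x of case_3 in the frame of cork_pad between -0.018 and 0.018 m and y of case_3 in the frame of cork_pad between -0.014 and 0.014 m and z of case_3 in the frame of cork_pad between 0 and 0.007 m and angle between each of case_3, case_1, case_2, case_4's own z axis and vertical below 0.06 rad and angle between the x axis of case_3 and the x axis of cork_pad, either way round below 0.14 rad and contact force between case_3 and cork_pad above 1.9 N and ((horizontal distance between file_a and cork_pad below 0.13 m and x of case_3_loop in the frame of file_a below -0.03 m) or (horizontal distance between file_b and cork_pad below 0.13 m and x of case_3_loop in the frame of file_b below -0.03 m)) and height (world z) of each of case_1, case_2, case_4 below 0.005 m) or (x of case_4 in the frame of cork_pad between -0.018 and 0.018 m and y of case_4 in the frame of cork_pad between -0.014 and 0.014 m and z of case_4 in the frame of cork_pad between 0 and 0.007 m and angle between each of case_4, case_1, case_2, case_3's own z axis and vertical below 0.06 rad and angle between the x axis of case_4 and the x axis of cork_pad, either way round below 0.14 rad and contact force between case_4 and cork_pad above 1.9 N and ((horizontal distance between file_a and cork_pad below 0.13 m and x of case_4_loop in the frame of file_a below -0.03 m) or (horizontal distance between file_b and cork_pad below 0.13 m and x of case_4_loop in the frame of file_b below -0.03 m)) and height (world z) of each of case_1, case_2, case_3 below 0.005 m)) and linear speed of each of case_1, case_2, case_3, case_4 below 0.02 m/s); the robot touches nothing.
It fails at once if a file or the brush in the tray shifted by more than 20 mm (distance of any of file_a, file_b, brush from where it was at the start of the episode above 0.02 m).
It fails at once if a case dropped (faster than 0.5 m/s while out of the fingers: a fall of some 13 mm) ((contact force between case_1 and the fingers below 0.05 N and linear speed of case_1 above 0.5 m/s) or (contact force between case_2 and the fingers below 0.05 N and linear speed of case_2 above 0.5 m/s) or (contact force between case_3 and the fingers below 0.05 N and linear speed of case_3 above 0.5 m/s) or (contact force between case_4 and the fingers below 0.05 N and linear speed of case_4 above 0.5 m/s)).
It fails at once if a case tipped by more than 0.8 rad (angle between any of case_1, case_2, case_3, case_4's own z axis and vertical above 0.8 rad).
It also fails if it takes over 70 s, if anything falls off the work surface, if the arm or the gripper's body presses on something with over 40 N, if the wrist force passes 120 N, or if a joint passes its speed limit or range.

### The arm

A 7-joint arm with a two-finger parallel gripper is mounted at the origin on the work surface. World frame = base frame: x ahead of the robot, y to its left, z up, the work surface at z = 0. Lengths are in mm, angles in rad, forces in N, time in s.
With the tool pointing down it reaches from about 400 to 875 mm from the base axis. Payload 4.4 kg.
Tool frame: the origin (TCP) lies midway between the tips of the shut fingers; the grasp point (between the pads) lies 19 mm behind it; z points along the fingers, y is the line along which they close (so a half turn about z gives the same grasp; the last joint's range is limited). The gripper opens to 85 mm and grips with 20 to 120 N. Pads are 22 mm wide; open, the fingers measure 114 mm over their backs; the gripper's body (76 mm by 85 mm) begins 54 mm behind the grasp point. The pads swing forward as they close: fully open they stand 13 mm farther back than shut.
Start: joints at [-1.325, 0.628, 0.038, 1.517, -0.027, 0.996, -0.02], TCP at [199.378, 618.681, 231.313] pointing down, gripper open.
Joint ranges: [-3.06, 3.06], [-0.37, 2.12], [-1.25, 1.32], [0.18, 2.47], [-1.1, 4.24], [0.23, 1.98], [-2.94, 2.94]. Speed limits (rad/s): [2.57, 2.57, 3.14, 3.14, 3.14, 3.14, 3.14].

### API

Orientations are given as [roll, pitch, yaw] about the fixed x, y, z axes, in that order (R = Rz(yaw) Ry(pitch) Rx(roll)).
In Python, from cell import ctrl gives the robot as it stands.
- The arm moves only by the shell command python3 -m crank 'ROWS' [OPENING]. ROWS is JSON, a list that holds one entry, the list of rows, each a list of 4 numbers: the shift along the tool's x, y, z normalised to -1 to 1, where 1 is 2.5 cm, then the turn about the tool's z normalised to -1 to 1, where 1 is 0.08 rad. In form: [[[dx, dy, dz, turn], ...]]. A call has 1 to 12 rows; each row shifts and turns the commanded pose from where the row before left it, along the tool's axes as they then stand; what a row does not reach is not made up. A row lasts 1/12 s, in which the tool goes at most 41.7 mm and 7.16 degrees, less where a joint would pass 70% of its speed; a pose out of reach is approached as far as the arm can. A call with a number of a shift or a turn outside -1 to 1 is refused whole. A call with a gripper value outside its range is refused whole. OPENING is the closure, from -1 (fully open) to 1 (shut), set as the call begins (- or left out, the last holds). The fingers move at their own pace and stop on an object; the grip force is fixed at half the most. Time passes only in rows, so rows that do not move let the fingers close. It gives the time, the measured TCP pose, the force, the opening and the grip force at its end, in the units of the state.
- ctrl.read_state(): the state, without advancing time (a new reading comes with each control period).
- ctrl.get_image(name): name is "side" or "top" or "wrist"; returns a dict with "img" (480x640x3 uint8, red, green, blue), "intrinsics" (3x3 intrinsics, pixels), "extrinsics" (4x4, takes a point from camera to world coordinates). Camera axes: x right, y up, looking along -z (the intrinsics and any distortion apply to the point x, -y, -z); pixel columns grow to the right and rows downward; lengths in mm; the calibration is good to about 2 mm. The wrist camera is an equidistant fisheye: a pixel r from the principal point sees the ray r / f radians off the axis. A picture is of the moment at which its call begins. There is no depth.
- ctrl.finish_job(): hands the job in; it is judged then, once.
Trained networks look in the newest picture that a camera, given by its name, has taken for a name from the list of things; names that differ only in an ending like _2 or _b are one class to them, and where a whole thing is asked for, a point or a joint stands for the part that bears it (a point fixed in the world has none). Each returns a list of dicts, best first, with "confidence" (0 to 1); they miss things now and then, are a little off and sometimes report something else, mostly with a low value. They report only what shows in the picture. A call takes as long as a camera call.
- ctrl.find_in(camera, target): "position" ([row, column] in pixels, amid what is visible of it).
- ctrl.trace(camera, target): "mask" (480x640 bool, what is visible of it) and "position" ([row, column] in pixels, amid what is visible of it).
- ctrl.place_of(camera, target): "position" ([row, column] in pixels: a listed point, or the origin of a listed thing).
The state is a dict: "clock": time; "qpos": joint angles; "qd": joint speeds; "tau": joint torques, N m; "eef_pos": TCP position; "tool_rot": TCP orientation; "force": force on the tool from outside, world axes, zero at the start; "torque": the same for the moment, N m; "width": finger opening in mm; "gripper_force": force on a finger pad.
Only numpy, scipy, OpenCV 4.12 (cv2) and the standard library are available. Lean on these libraries where they do the work, as an engineer would, in place of code of your own. Each camera call takes 0.05 s, during which the arm holds its last target. There are 200 camera calls.

## Working session

There is one attempt and no reset: what is moved stays moved. The work goes in short steps, Python scripts to look and compute and a shell command to move; the robot and the scene stay as the last step left them, time stands still between calls to the robot, and variables do not carry over. Pictures are saved under pics/ and viewed, at most 10 in all, crops included, and the job is handed in when it is done.

```bash
mkdir -p pics
cat > h.py <<'E'
import numpy as np, cv2
from cell import ctrl
def ray(im,rc,fish=False):
    K=np.array(im["intrinsics"]);T=np.array(im["extrinsics"])
    x=(rc[1]-K[0,2])/K[0,0];y=(rc[0]-K[1,2])/K[1,1]
    if fish:
        t=np.hypot(x,y);s=np.sin(t)/t if t>1e-9 else 1
        d=np.array([x*s,-y*s,-np.cos(t)])
    else: d=np.array([x,-y,-1.])
    return T[:3,3],T[:3,:3]@d
def at(im,rc,z,fish=False):
    o,d=ray(im,rc,fish); return (o+d*(z-o[2])/d[2]).round(1)
E
python3 - <<'E'
from h import *
s=ctrl.read_state(); print({k:np.round(v,3) for k,v in s.items()})
for c in ["top","side"]:
    im=ctrl.get_image(c); cv2.imwrite(f"pics/{c}0.png",im["img"][:,:,::-1])
    print(c,np.round(im["extrinsics"],2).tolist(),np.round(im["intrinsics"],1).tolist())
    for t,z in [("case_1",0),("case_1_loop",17),("cork_pad",127),("file_a",127),("tier",0),("brush",127)]:
        for d in ctrl.place_of(c,t): print(c,t,np.round(d["position"],1),round(d["confidence"],2),at(im,d["position"],z))
E
```

```text
{'clock': np.float64(0.0), 'qpos': array([-1.325,  0.629,  0.038,  1.518, -0.027,  0.996, -0.02 ]), 'qd': array([-0.001,  0.001,  0.001, -0.   , -0.001,  0.   , -0.001]), 'tau': array([ 0.0000e+00, -5.6341e+01,  1.2260e+00, -1.9345e+01,  1.1000e-02,
        1.0000e-02, -0.0000e+00]), 'eef_pos': array([199.158, 618.052, 230.368]), 'tool_rot': array([-3.14,  0.  ,  2.83]), 'force': array([ 0.183, -0.289, -0.594]), 'torque': array([ 0.065,  0.053, -0.005]), 'gripper_force': np.float64(0.0), 'width': np.float64(85.4)}
top [[0.07, 0.97, -0.25, 237.01], [-1.0, 0.07, -0.01, 2.29], [0.01, 0.25, 0.97, 1226.84], [0.0, 0.0, 0.0, 1.0]] [[491.7, 0.0, 318.3], [0.0, 491.7, 234.6], [0.0, 0.0, 1.0]]
top case_1 [268.  355.3] 0.88 [467.1 -83.6   0. ]
top case_1 [279.8 432.9] 0.87 [ 450.  -280.2    0. ]
top case_1 [217.9 455.9] 0.8 [ 616.6 -338.6    0. ]
top case_1 [200.2 365.4] 0.67 [ 649.  -101.5    0. ]
top case_1_loop [215.6 340.3] 0.7 [597.5 -37.6  17. ]
top case_1_loop [286.7 329.5] 0.67 [412.8 -21.   17. ]
top cork_pad [195.6 181.4] 0.77 [588.5 341.6 127. ]
top file_a [210.7 273.2] 0.89 [566.1 12
[... 158 characters left out ...]
op tier [210.1 274.6] 0.21 [606.  133.5   0. ]
side [[0.99, 0.06, -0.14, 306.78], [-0.15, 0.53, -0.83, -1062.14], [0.02, 0.84, 0.54, 778.22], [0.0, 0.0, 0.0, 1.0]] [[576.3, 0.0, 319.8], [0.0, 576.3, 235.8], [0.0, 0.0, 1.0]]
side case_1 [358. 321.] 0.9 [ 444.5 -279.2    0. ]
side case_1 [295.3 402.4] 0.87 [ 649.1 -112.4    0. ]
side case_1 [373.6 417.2] 0.82 [ 614.2 -340.8    0. ]
side case_1 [292.6 312.9] 0.56 [456.7 -80.    0. ]
side case_1_loop [368.5 372.5] 0.67 [ 530.3 -334.2   17. ]
side case_1_loop [269.2 286.8] 0.61 [406.8 -10.3  17. ]
side cork_pad [157.5 342.3] 0.67 [591.3 330.3 127. ]
side tier [213.9 343.7] 0.81 [585.7 247.7   0. ]
side brush [177.1 350. ] 0.65 [589.5 213.2 127. ]
```

View pics/top0.png

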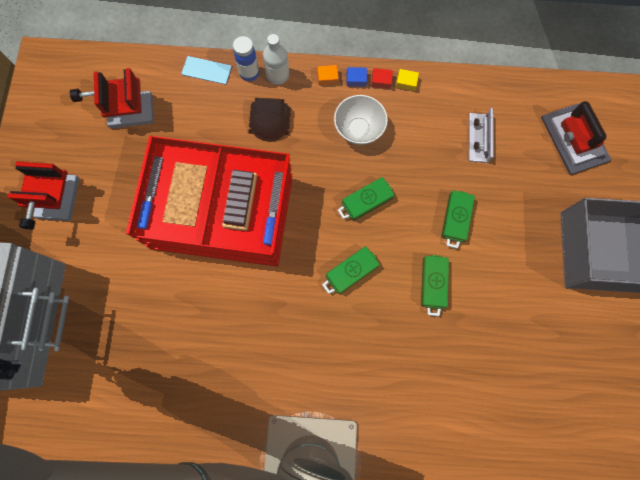

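View pics/side0.png

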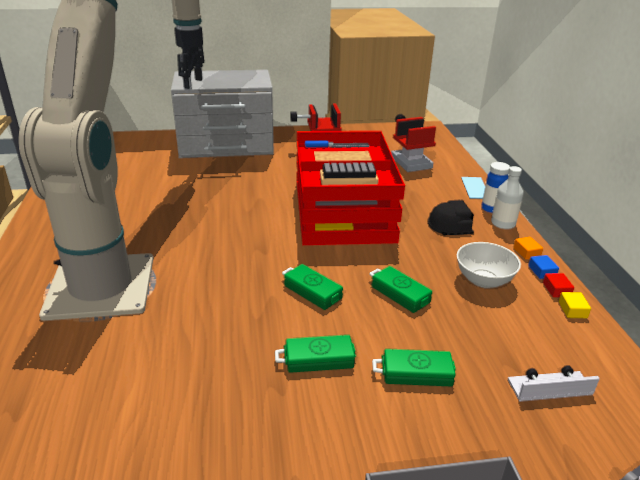

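The top view shows four cases at about (355,268), (436,282), (459,217) and (367,198), with all their loops towards the robot. The pad is at (185,195), and the file beside it has its handle at (145,215), also the robot end. So the loop has to point to -x of the pad. Next I fit the poses.

```bash
cat >> h.py <<'E'
from scipy.optimize import minimize
def proj(im,P):
    K=np.array(im["intrinsics"]);T=np.array(im["extrinsics"])
    c=(np.asarray(P,float)-T[:3,3])@T[:3,:3]
    return np.stack([K[0,0]*c[:,0]/-c[:,2]+K[0,2],K[1,1]*-c[:,1]/-c[:,2]+K[1,2]],1)
def box(p,L,W,z0,z1):
    c,s=np.cos(p[2]),np.sin(p[2])
    return [[p[0]+a*c-b*s,p[1]+a*s+b*c,z] for a in(-L/2,L/2) for b in(-W/2,W/2) for z in(z0,z1)]
def fit(views,p0,L,W,z0,z1,S=4):
    # views: (im, mask); maximise the silhouette IoU of a box over x,y,yaw
    big=[(im,cv2.resize(m.astype(np.uint8),None,fx=S,fy=S,interpolation=cv2.INTER_LINEAR)) for im,m in views]
    def cost(q):
        p=[q[0]*10,q[1]*10,q[2]/5]; e=0
        for im,m in big:
            h=cv2.convexHull(((proj(im,box(p,L,W,z0,z1))+.5)*S).astype(np.float32)).astype(np.int32)
            r=np.zeros_like(m);cv2.fillConvexPoly(r,h,1)
            e+=1-(r&m).sum()/max(1,(r|m).sum())
        return e/len(big)
    best=None
    for dy in(-.3,0,.3):
        q=np.array([p0[0]/10,p0[1]/10,(p0[2]+dy)*5])
        r=minimize(cost,q,method="Nelder-Mead",options=dict(initial_simplex=np.vstack([q,q+[1,0,0],q+[0,1,0],q+[0,0,1]]),xatol=.01,fatol=1e-4))
        if best is None or r.fun<best.fun: best=r
    q=best.x; return np.array([q[0]*10,q[1]*10,q[2]/5]),best.fun
def green(im):
    h=cv2.cvtColor(im["img"],cv2.COLOR_RGB2HSV)
    m=cv2.morphologyEx(cv2.inRange(h,(45,100,30),(80,255,255)),cv2.MORPH_CLOSE,np.ones((3,3)))
    n,l,st,c=cv2.connectedComponentsWithStats(m)
    return [(l==i,c[i]) for i in range(1,n) if st[i,4]>300]
E
python3 - <<'E'
from h import *
A=ctrl.get_image("top");B=ctrl.get_image("side")
ga,gb=green(A),green(B); print(len(ga),len(gb))
for x,y,w in [(462,-82,3.6),(447,-280,3.1),(615,-340,3),(649,-106,3.6)]:
    pick=lambda im,g:min(g,key=lambda t:np.hypot(*(t[1]-proj(im,[[x,y,17]])[0])))[0]
    va,vb=(A,pick(A,ga)),(B,pick(B,gb))
    for v in([va],[vb],[va,vb]):
        p,e=fit(v,(x,y,w),124,60,0,34); print(p.round(3),round(e,3),end=' | ')
    print()
for c,im in(("top",A),("side",B)):
    for t,L,W,z0,z1,p0 in(("cork_pad",150,76,127,130,(590,337,-.07)),("brush",140,58,127,164,(590,213,-.07))):
        m=ctrl.trace(c,t)
        if m: print(c,t,m[0]["confidence"],*[np.round(v,3) for v in fit([(im,m[0]["mask"])],p0,L,W,z0,z1)])
    for m in ctrl.trace(c,"file_a"):
        r=cv2.fitLine(np.argwhere(m["mask"]).astype(np.float32),cv2.DIST_L2,0,.01,.01).ravel()
        a,b=[at(im,(r[2]+k*r[0],r[3]+k*r[1]),130) for k in(-20,20)]
        print(c,"file",m["position"],m["confidence"],at(im,m["position"],130),np.arctan2(*(b-a)[1::-1]))
E
```

```text
4 4
[459.495 -73.934   5.408] 0.087 | [454.554 -76.611   2.201] 0.107 | [457.996 -74.945   2.236] 0.103 | 
[ 443.464 -280.467    3.093] 0.121 | [ 439.325 -281.125    3.133] 0.089 | [ 440.89  -279.917    3.113] 0.112 | 
[ 618.363 -338.615    2.935] 0.127 | [ 613.754 -337.866    2.967] 0.087 | [ 614.698 -338.852    2.943] 0.115 | 
[ 649.242 -105.6      2.198] 0.117 | [ 644.843 -107.291    2.082] 0.113 | [ 647.906 -106.532    5.291] 0.12 | 
top cork_pad 0.82 [ 5.94119e+02  3.33788e+02 -6.80000e-02] 0.027
top brush 0.65 [ 5.80668e+02  2.00056e+02 -4.60000e-02] 0.123
top file [210.6, 273.5] 0.86 [565.5 122.1 130. ] 3.075573036111116
top file [191.0, 149.7] 0.69 [593.8 416.3 130. ] 3.0580235227116352
side cork_pad 0.76 [ 5.91235e+02  3.51198e+02 -1.40000e-01] 0.292
side brush 0.85 [ 5.82527e+02  2.05128e+02 -1.48000e-01] 0.186
side file [142.3, 330.5] 0.68 [575.1 427.3 130. ] -0.19389662381368192
```

```bash
cat >> h.py <<'E'
def go(x,y,z,yaw):
    s=ctrl.read_state();p=s["eef_pos"];w=s["tool_rot"][2]
    d=np.array([x,y,z])-p;c,n=np.cos(w),np.sin(w)
    t=(yaw-w+np.pi)%(2*np.pi)-np.pi
    print("t",round(float(s["clock"]),2),"pose",np.round(p,1),round(w,3),"| units dx dy dz turn(+=tool z, down):",
      np.round([(d[0]*c+d[1]*n)/25,(d[0]*n-d[1]*c)/25,-d[2]/25,-t/.08],2),"F",np.round(s["force"],2),"w",round(float(s["width"]),1),"q",np.round(s["qpos"],2))
E
python3 -m crank '[[[0,0,-1,0],[0,0,-1,0],[0,0,-1,0],[-0.5,-0.5,0,0],[-0.95,-0.95,0,0],[-0.95,-0.95,0,0],[-0.95,-0.95,0,0],[-0.95,-0.95,0,0],[-0.95,-0.95,0,0],[-0.95,-0.95,0,0],[-0.95,-0.95,0,0],[-0.95,-0.95,0,0]]]' -1
python3 -m crank '[[[-0.95,-0.95,0,0],[-0.95,-0.95,0,0],[-0.95,-0.95,0,0],[-0.95,-0.95,0,0],[-0.95,-0.95,0,0],[-0.5,-0.5,0,0],[0,0,0,0]]]'
python3 -c "
from h import *
go(458,-75,120,2.22)"
```

```text
clock: 2.1
eef_pos: [330.5, 362.3, 306.6]
tool_rot: [3.141, 0.0, 2.83]
force: [0.3, 0.1, 0.5]
width: 85.4
gripper_force: 0.0
clock: 2.68
eef_pos: [416.7, 194.1, 306.7]
tool_rot: [-3.141, 0.002, 2.822]
force: [0.9, -0.4, 0.2]
width: 85.3
gripper_force: 0.0
t 2.68 pose [416.7 194.1 306.7] 2.822 | units dx dy dz turn(+=tool z, down): [-4.95 -9.7   7.47  7.53] F [ 0.85 -0.37  0.2 ] w 85.3 q [-0.63  0.27  0.17  1.92 -0.05  0.96  0.81]
```

```bash
python3 -m crank '[[[-0.5,-0.97,0,0],[-0.5,-0.97,0,0],[-0.5,-0.97,0,0],[-0.5,-0.97,0,0],[-0.5,-0.97,0,0],[-0.5,-0.97,0,0],[-0.5,-0.97,0.5,0],[-0.5,-0.97,0.5,0],[-0.5,-0.97,0.5,0],[-0.5,-0.97,0.5,0],[0,0,0.7,0.95],[0,0,0.7,0.95]]]'
python3 -m crank '[[[0,0,0.7,0.95],[0,0,0.7,0.95],[0,0,0.7,0.95],[0,0,0.7,0.95],[0,0,0.7,0.95],[0,0,0.5,0.9],[0,0,0,0],[0,0,0,0]]]'
python3 - <<'E'
from h import *
go(458,-75,2,2.22)
im=ctrl.get_image("wrist"); cv2.imwrite("pics/w1.png",im["img"][:,:,::-1])
for t,z in(("case_1",0),("case_1_loop",17)):
  for d in ctrl.place_of("wrist",t): print(t,d["position"],d["confidence"],at(im,d["position"],z,True))
m=ctrl.trace("wrist","case_1")
for d in m[:2]: print(cv2.minAreaRect(np.argwhere(d["mask"])[:,::-1].astype(np.float32)), at(im,d["position"],20,True))
E
```

```text
clock: 3.68
eef_pos: [459.9, -71.7, 221.0]
tool_rot: [3.141, 0.002, 2.671]
force: [-0.3, 0.9, 0.6]
width: 85.2
gripper_force: 0.0
clock: 4.35
eef_pos: [459.2, -69.7, 121.0]
tool_rot: [-3.141, -0.001, 2.229]
force: [-0.5, 0.1, -0.2]
width: 85.2
gripper_force: 0.0
t 4.35 pose [459.2 -69.7 121. ] 2.229 | units dx dy dz turn(+=tool z, down): [-0.14 -0.17  4.76  0.11] F [-0.52  0.07 -0.2 ] w 85.2 q [-0.14  0.58  0.33  2.13 -0.38  0.49  1.14]
case_1 [230.7, 313.4] 0.86 [458.9 -77.    0. ]
case_1_loop [116.0, 311.3] 0.74 [407.  -11.3  17. ]
((455.1490173339844, 344.4534912109375), (62.976322174072266, 114.0042724609375), 61.3428840637207) [622.2 -52.4  20. ]
((311.5, 217.5), (211.0, 95.0), 90.0) [451.7 -69.8  20. ]
```

View pics/w1.png

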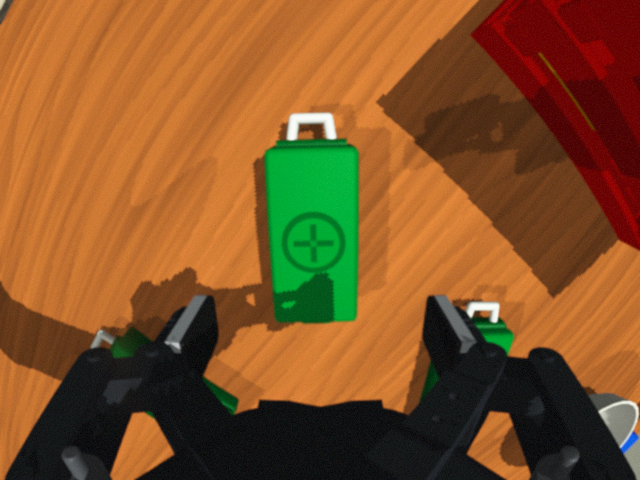

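The wrist view shows the case aligned with the fingers, at (312,235), with the loop ahead at (311,120). Now I grip it and weigh it.

```bash
python3 -m crank '[[[-0.18,-0.18,0.8,0],[0,0,1,0],[0,0,1,0],[0,0,1,0],[0,0,0.7,0],[0,0,0.25,0],[0,0,0,0],[0,0,0,0],[0,0,0,0]]]'
python3 -m crank '[[[0,0,0,0],[0,0,0,0],[0,0,0,0],[0,0,0,0],[0,0,0,0],[0,0,0,0]]]' 1
python3 -m crank '[[[0,0,-0.3,0],[0,0,-0.6,0],[0,0,-0.3,0],[0,0,0,0],[0,0,0,0],[0,0,0,0],[0,0,0,0]]]'
python3 -m crank '[[[0,0,0,0]]]'
python3 -m crank '[[[0,0,0,0]]]'
```

```text
clock: 5.3
eef_pos: [459.1, -76.6, 5.7]
tool_rot: [3.14, 0.0, 2.226]
force: [-0.2, -0.8, -0.2]
width: 85.4
gripper_force: 0.0
clock: 5.8
eef_pos: [459.0, -76.5, 6.0]
tool_rot: [3.14, 0.0, 2.226]
force: [-0.5, -0.2, 8.1]
width: 59.1
gripper_force: 63.7
clock: 6.38
eef_pos: [458.1, -76.4, 34.5]
tool_rot: [-3.142, -0.001, 2.226]
force: [-0.0, -0.7, -1.5]
width: 59.1
gripper_force: 64.7
clock: 6.47
eef_pos: [458.0, -76.5, 34.4]
tool_rot: [-3.141, -0.002, 2.226]
force: [0.3, -0.1, -0.4]
width: 58.8
gripper_force: 64.7
clock: 6.55
eef_pos: [458.1, -76.6, 34.5]
tool_rot: [-3.141, -0.001, 2.226]
force: [-0.4, -0.0, -2.0]
width: 59.0
gripper_force: 64.7
```

```bash
for i in 1 2 3 4; do python3 -m crank '[[[0,0,0,0]]]' | grep force:; done
python3 -m crank '[[[0,0,0.5,0],[0,0,0.5,0],[0,0,0.1,0],[0,0,0,0],[0,0,0,0]]]'
```

```text
force: [-0.9, 0.1, -1.5]
gripper_force: 64.7
force: [-0.6, 0.1, -0.9]
gripper_force: 64.7
force: [0.1, -0.8, -1.8]
gripper_force: 64.7
force: [-0.0, 0.5, -1.2]
gripper_force: 64.7
clock: 7.3
eef_pos: [458.3, -76.7, 7.5]
tool_rot: [3.141, -0.001, 2.225]
force: [0.2, -0.5, 0.0]
width: 59.0
gripper_force: 64.9
```

Light, at about 1.3 N. I put it back and move to the far-left case.

```bash
python3 -m crank '[[[0,0,0.08,0],[0,0,0,0]]]'
python3 -m crank '[[[0,0,0,0],[0,0,0,0],[0,0,0,0],[0,0,0,0],[0,0,0,0],[0,0,-0.4,0],[0,0,-1,0],[0,0,-1,0],[0,0,-1,0],[0,0,-1,0]]]' -1
python3 -m crank '[[[-0.92,0.89,0,0],[-0.92,0.89,0,0],[-0.92,0.89,0,0],[-0.92,0.89,0,0],[-0.92,0.89,0,0],[-0.92,0.89,0,0],[0,0,0,0],[0,0,0,0]]]'
cat > look.py <<'E'
from h import *
import sys
im=ctrl.get_image("wrist"); cv2.imwrite(f"pics/{sys.argv[1]}.png",im["img"][:,:,::-1])
go(*map(float,sys.argv[2:6]))
for t,z in(("case_1",0),("case_1_loop",17)):
  for d in ctrl.place_of("wrist",t): print(t,np.round(d["position"]),round(d["confidence"],2),at(im,d["position"],z,True))
E
python3 look.py w2 648 -106 2 2.2
```

```text
clock: 7.47
eef_pos: [458.7, -76.7, 6.0]
tool_rot: [3.14, 0.0, 2.226]
force: [-1.3, -0.4, 2.4]
width: 59.2
gripper_force: 65.0
clock: 8.3
eef_pos: [457.9, -76.6, 116.4]
tool_rot: [-3.141, -0.001, 2.225]
force: [0.1, 0.5, -0.3]
width: 85.4
gripper_force: 0.0
clock: 8.97
eef_pos: [648.9, -104.9, 114.5]
tool_rot: [-3.141, -0.001, 2.227]
force: [-0.4, 0.1, -1.1]
width: 85.4
gripper_force: 0.0
t 9.02 pose [ 647.4 -104.8  114.5] 2.226 | units dx dy dz turn(+=tool z, down): [-0.05 -0.01  4.5   0.32] F [ 0.08 -0.03  0.81] w 85.5 q [-0.22  0.85  0.6   1.61 -0.59  0.87  1.27]
case_1 [ 46. 139.] 0.94 [459.  -76.3   0. ]
case_1 [240.  27.] 0.57 [ 439.5 -281.9    0. ]
```

```bash
cat >> look.py <<'E'
for m,c in green(im):
  r=cv2.minAreaRect(np.argwhere(m)[:,::-1].astype(np.float32)); print("green",np.round(r[0]),np.round(r[1]),round(r[2],1),at(im,r[0][::-1],30,True))
E
python3 look.py w3 648 -106 2 2.2
```

```text
t 9.17 pose [ 646.9 -104.6  115.2] 2.225 | units dx dy dz turn(+=tool z, down): [-0.07  0.    4.53  0.31] F [-0.09  0.72  0.18] w 85.4 q [-0.22  0.85  0.6   1.61 -0.59  0.87  1.27]
case_1 [ 46. 140.] 0.95 [457.5 -74.8   0. ]
case_1 [241.  32.] 0.89 [ 442.4 -278.     0. ]
case_1 [228. 316.] 0.61 [ 645.3 -107.1    0. ]
case_1 [344.  79.] 0.54 [ 530.2 -346.7    0. ]
green [130.  68.] [135.  89.] 90.0 [476.8 -86.9  30. ]
green [321. 230.] [ 96. 188.] 2.2 [643.6 -99.2  30. ]
green [ 24. 252.] [131.  66.] 44.2 [ 456.8 -266.9   30. ]
green [117. 349.] [31. 18.] 40.2 [ 571.5 -285.5   30. ]
green [156. 430.] [59. 24.] 37.6 [ 640.3 -353.9   30. ]
```

View pics/w3.png

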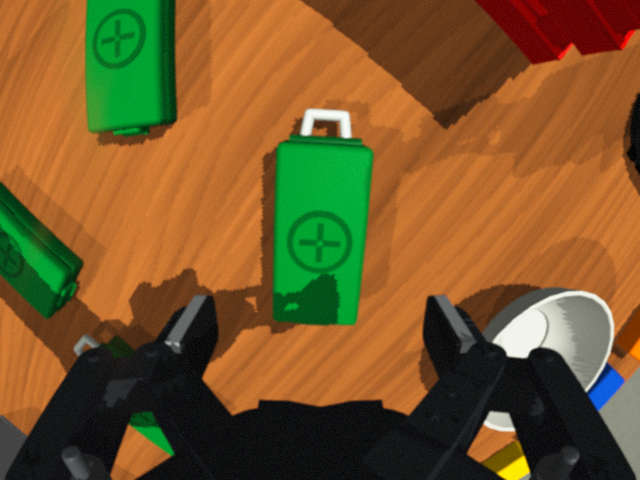

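The case is at (322,232) in the wrist view with its loop at (327,122), leaning slightly clockwise. The other cases are clear of the fingers.

```bash
python3 -m crank '[[[-0.08,-0.05,0.8,0.5],[0,0,1,0],[0,0,1,0],[0,0,1,0],[0,0,0.5,0],[0,0,0.1,0],[0,0,0,0],[0,0,0,0],[0,0,0,0]]]'
python3 -m crank '[[[0,0,0,0],[0,0,0,0],[0,0,0,0],[0,0,0,0],[0,0,0,0],[0,0,0,0]]]' 1
python3 -m crank '[[[0,0,-0.3,0],[0,0,-0.6,0],[0,0,-0.3,0],[0,0,0,0],[0,0,0,0],[0,0,0,0],[0,0,0,0]]]'
for i in 1 2 3 4 5; do python3 -m crank '[[[0,0,0,0]]]' | grep "  *force:\|^force"; done
```

```text
clock: 10.02
eef_pos: [649.7, -107.5, 7.0]
tool_rot: [3.14, 0.001, 2.186]
force: [-0.3, -0.7, 0.6]
width: 85.3
gripper_force: 0.0
clock: 10.52
eef_pos: [649.4, -107.2, 6.6]
tool_rot: [3.14, 0.0, 2.186]
force: [-0.1, 0.6, 6.1]
width: 59.1
gripper_force: 66.0
clock: 11.1
eef_pos: [648.1, -106.7, 34.8]
tool_rot: [-3.141, -0.002, 2.186]
force: [-0.6, -0.1, -0.3]
width: 59.2
gripper_force: 65.1
force: [-0.1, 0.3, -0.8]
force: [0.2, 0.0, -0.4]
force: [-0.4, 0.3, -1.4]
force: [-0.1, -0.1, -1.4]
force: [0.3, -0.7, -1.1]
```

```bash
python3 -m crank '[[[0,0,0.5,0],[0,0,0.5,0],[0,0,0.15,0],[0,0,0.03,0],[0,0,0,0]]]'
python3 -m crank '[[[0,0,0,0],[0,0,0,0],[0,0,0,0],[0,0,0,0],[0,0,0,0],[0,0,-0.4,0],[0,0,-1,0],[0,0,-1,0],[0,0,-1,0],[0,0,-1,0]]]' -1
python3 -m crank '[[[-0.97,-0.92,0,0],[-0.97,-0.92,0,0],[-0.97,-0.92,0,0],[-0.97,-0.92,0,0],[-0.97,-0.92,0,0],[-0.97,-0.92,0,0],[-0.97,-0.92,0,0],[0,0,0,-0.95],[0,0,0,-0.95],[0,0,0,-0.95],[0,0,0,-0.95],[0,0,0,-0.95]]]'
python3 -m crank '[[[0,0,0,-0.95],[0,0,0,-0.95],[0,0,0,-0.95],[0,0,0,-0.95],[0,0,0,-0.95],[0,0,0,0],[0,0,0,0]]]'
python3 look.py w4 614 -339 2 2.945
```

```text
clock: 11.93
eef_pos: [647.9, -106.8, 6.5]
tool_rot: [3.142, -0.003, 2.186]
force: [-4.3, 2.2, 12.8]
width: 58.8
gripper_force: 67.2
clock: 12.77
eef_pos: [648.4, -107.3, 117.5]
tool_rot: [3.141, -0.001, 2.185]
force: [0.2, -0.4, 0.6]
width: 85.5
gripper_force: 0.0
clock: 13.77
eef_pos: [614.8, -338.9, 116.2]
tool_rot: [3.141, -0.0, 2.569]
force: [0.6, 0.4, -0.0]
width: 85.5
gripper_force: 0.0
clock: 14.35
eef_pos: [614.9, -338.9, 116.2]
tool_rot: [3.141, 0.0, 2.943]
force: [-0.3, 0.8, 0.9]
width: 85.5
gripper_force: 0.0
t 14.4 pose [ 614.9 -338.8  116. ] 2.943 | units dx dy dz turn(+=tool z, down): [ 0.03 -0.01  4.56 -0.02] F [-0.12  0.16  0.77] w 85.3 q [ 0.26  0.86  0.39  1.46 -0.38  0.9   2.14]
case_1 [222. 318.] 0.76 [ 612.5 -340.1    0. ]
case_1 [213. 590.] 0.63 [ 649.5 -104.7    0. ]
green [368.  31.] [105.  63.] 0.0 [ 491.8 -284.2   30. ]
green [589.  28.] [ 57. 100.] 90.0 [ 496.5 -113.9   30. ]
green [320. 228.] [188.  95.] 90.0 [ 608.2 -337.8   30. ]
green [601. 215.] [ 73. 154.] 41.6 [ 640.7 -117.5   30. ]
```

```bash
python3 -m crank '[[[0.05,0,0.8,0],[0,0,1,0],[0,0,1,0],[0,0,1,0],[0,0,0.5,0],[0,0,0.1,0],[0,0,0,0],[0,0,0,0],[0,0,0,0]]]'
python3 -m crank '[[[0,0,0,0],[0,0,0,0],[0,0,0,0],[0,0,0,0],[0,0,0,0],[0,0,0,0]]]' 1
python3 -m crank '[[[0,0,-0.3,0],[0,0,-0.6,0],[0,0,-0.3,0],[0,0,0,0],[0,0,0,0],[0,0,0,0],[0,0,0,0]]]'
for i in 1 2 3 4 5; do python3 -m crank '[[[0,0,0,0]]]' | grep "  *force:\|^force"; done
```

```text
clock: 15.25
eef_pos: [614.9, -339.2, 7.5]
tool_rot: [-3.141, 0.002, 2.946]
force: [-0.7, 0.3, -0.4]
width: 85.0
gripper_force: 0.0
clock: 15.75
eef_pos: [614.6, -338.8, 7.1]
tool_rot: [3.141, 0.002, 2.946]
force: [-0.7, 0.2, 6.1]
width: 59.0
gripper_force: 66.3
clock: 16.33
eef_pos: [613.3, -338.0, 35.0]
tool_rot: [3.14, -0.001, 2.946]
force: [-0.6, 0.2, -0.7]
width: 59.0
gripper_force: 65.5
force: [0.7, -0.2, -1.0]
force: [-0.4, -0.4, -0.8]
force: [0.5, 0.6, -1.3]
force: [0.1, -0.6, -1.3]
force: [0.4, 0.3, -1.1]
```

```bash
python3 -m crank '[[[0,0,0.5,0],[0,0,0.5,0],[0,0,0.12,0],[0,0,0,0],[0,0,0,0]]]'
python3 -m crank '[[[0,0,0,0],[0,0,0,0],[0,0,0,0],[0,0,0,0],[0,0,0,0],[0,0,-0.4,0],[0,0,-1,0],[0,0,-1,0],[0,0,-1,0],[0,0,-1,0]]]' -1
python3 -m crank '[[[0.9,0.12,0,0],[0.9,0.12,0,0],[0.9,0.12,0,0],[0.9,0.12,0,0],[0.9,0.12,0,0],[0.9,0.12,0,0],[0.9,0.12,0,0],[0.9,0.12,0,0],[0,0,0,-0.7],[0,0,0,-0.7],[0,0,0,-0.7],[0,0,0,0]]]'
python3 -m crank '[[[0,0,0,0]]]'
python3 look.py w5 441 -280 2 3.11
```

```text
clock: 17.17
eef_pos: [613.4, -337.8, 7.0]
tool_rot: [3.14, -0.001, 2.945]
force: [-1.6, 1.3, 5.3]
width: 58.7
gripper_force: 66.8
clock: 18.0
eef_pos: [613.7, -338.5, 119.5]
tool_rot: [3.141, -0.0, 2.946]
force: [0.0, 0.2, 0.1]
width: 85.3
gripper_force: 0.0
clock: 19.0
eef_pos: [442.1, -280.1, 118.6]
tool_rot: [3.141, 0.001, 3.115]
force: [0.0, -0.3, 0.1]
width: 85.4
gripper_force: 0.0
clock: 19.08
eef_pos: [442.1, -280.1, 118.4]
tool_rot: [3.141, 0.001, 3.112]
force: [0.3, 0.4, 0.0]
width: 85.3
gripper_force: 0.0
t 19.13 pose [ 442.1 -280.1  118.2] 3.112 | units dx dy dz turn(+=tool z, down): [0.04 0.   4.65 0.03] F [-0.38 -1.25  0.38] w 85.4 q [ 0.3   0.64  0.31  1.98 -0.34  0.57  2.39]
case_1 [408. 489.] 0.96 [ 645.5 -109.9    0. ]
case_1 [235. 560.] 0.71 [457.  -73.8   0. ]
case_1 [225. 320.] 0.71 [ 442.8 -279.8    0. ]
case_1 [401. 264.] 0.71 [ 613.8 -338.     0. ]
case_1_loop [181. 628.] 0.86 [404.7 -12.9  17. ]
green [320. 226.] [185.  95.] 90.0 [ 435.1 -280.2   30. ]
green [569. 242.] [ 76. 158.] 48.0 [452.3 -86.6  30. ]
green [264. 383.] [74. 66.] 2.9 [ 565.3 -328.7   30. ]
green [488. 433.] [37. 58.] 59.7 [ 652.  -120.5   30. ]
```

```bash
python3 -m crank '[[[0,0,0.8,0],[0,0,1,0],[0,0,1,0],[0,0,1,0],[0,0,0.6,0],[0,0,0.1,0],[0,0,0,0],[0,0,0,0],[0,0,0,0]]]'
python3 -m crank '[[[0,0,0,0],[0,0,0,0],[0,0,0,0],[0,0,0,0],[0,0,0,0],[0,0,0,0]]]' 1
python3 -m crank '[[[0,0,-0.3,0],[0,0,-0.6,0],[0,0,-0.3,0],[0,0,0,0],[0,0,0,0],[0,0,0,0],[0,0,0,0]]]'
for i in 1 2 3 4 ; do python3 -m crank '[[[0,0,0,0]]]' | grep "  *force:\|^force"; done
```

```text
clock: 19.98
eef_pos: [442.6, -280.3, 6.3]
tool_rot: [-3.141, 0.001, 3.114]
force: [-0.5, -0.6, 0.3]
width: 85.2
gripper_force: 0.0
clock: 20.48
eef_pos: [442.4, -280.1, 6.3]
tool_rot: [3.141, 0.001, 3.114]
force: [0.3, 0.1, 6.6]
width: 58.9
gripper_force: 65.0
clock: 21.07
eef_pos: [441.5, -279.4, 34.7]
tool_rot: [3.14, -0.001, 3.114]
force: [0.2, -0.0, -3.4]
width: 58.8
gripper_force: 65.8
force: [-1.4, -0.8, -3.7]
force: [-0.7, 0.0, -3.4]
force: [0.0, 0.3, -4.1]
force: [0.0, -0.2, -4.1]
```

Heavy, at about 3.8 N (0.38 kg). I carry this one to the pad.

```bash
python3 -m crank '[[[0,0,-0.5,0],[0,0,-0.9,0],[0,0,-0.9,0],[0,0,-0.9,0],[0,0,-0.9,0],[0,0,-0.9,0],[0,0,-0.9,0],[0,0,-0.9,0],[0,0,-0.9,0],[0,0,-0.9,0],[0,0,-0.5,0],[0,0,0,0]]]'
python3 -m crank '[[[-0.1,0.4,0,0],[-0.19,0.85,0,0],[-0.19,0.85,0,0],[-0.19,0.85,0,0],[-0.19,0.85,0,0],[-0.19,0.85,0,0],[-0.19,0.85,0,0],[-0.19,0.85,0,0],[-0.19,0.85,0,0],[-0.19,0.85,0,0],[-0.19,0.85,0,0],[-0.19,0.85,0,0]]]'
python3 -m crank '[[[-0.19,0.85,0,0],[-0.19,0.85,0,0],[-0.19,0.85,0,0],[-0.19,0.85,0,0],[-0.19,0.85,0,0],[-0.19,0.85,0,0],[-0.19,0.85,0,0],[-0.19,0.85,0,0],[-0.19,0.85,0,0],[-0.19,0.85,0,0],[-0.19,0.85,0,0],[-0.19,0.85,0,0]]]'
python3 -m crank '[[[-0.19,0.85,0,0],[-0.19,0.85,0,0],[-0.19,0.85,0,0],[-0.19,0.85,0,0],[-0.19,0.85,0,0],[-0.1,0.4,0,0],[0,0,0,0],[0,0,0,0]]]'
python3 - <<'E'
from h import *
go(593.5,334,132,3.073)
im=ctrl.get_image("wrist");cv2.imwrite("pics/w6.png",im["img"][:,:,::-1])
for t in("cork_pad","file_a"):
  for d in ctrl.place_of("wrist",t): print(t,np.round(d["position"]),round(d["confidence"],2),at(im,d["position"],127,True))
E
```

```text
clock: 22.4
eef_pos: [443.1, -281.0, 265.3]
tool_rot: [-3.14, 0.005, 3.114]
force: [0.7, -0.7, -3.2]
width: 58.8
gripper_force: 65.9
clock: 23.4
eef_pos: [502.1, -35.6, 261.1]
tool_rot: [3.14, -0.004, 3.114]
force: [-1.3, 0.1, -2.1]
width: 58.9
gripper_force: 65.8
clock: 24.4
eef_pos: [565.7, 217.2, 260.7]
tool_rot: [-3.141, -0.004, 3.114]
force: [1.0, 0.2, -2.9]
width: 59.4
gripper_force: 65.8
clock: 25.07
eef_pos: [595.8, 330.5, 261.4]
tool_rot: [-3.14, -0.003, 3.114]
force: [-0.5, 0.1, -3.9]
width: 58.7
gripper_force: 65.8
t 25.07 pose [595.8 330.5 261.4] 3.114 | units dx dy dz turn(+=tool z, down): [0.1  0.14 5.18 0.52] F [-0.54  0.11 -3.89] w 58.7 q [-0.74  0.68  0.36  1.38 -0.25  1.13  1.2 ]
file_a [202.  83.] 0.64 [573.1 120.6 127. ]
file_a [211. 424.] 0.57 [591.2 412.4 127. ]
```

View pics/w6.png

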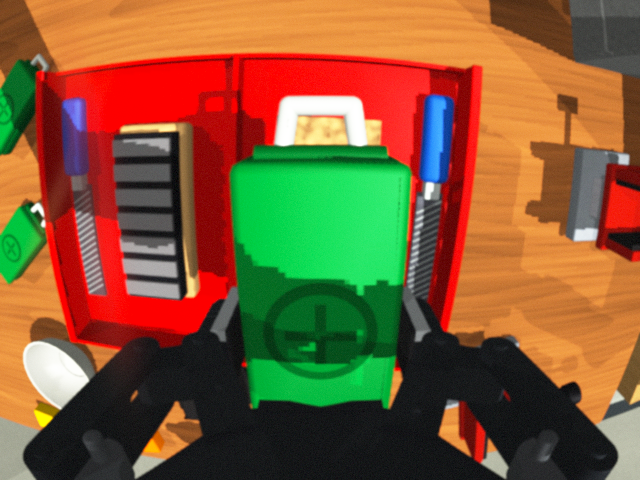

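The wrist view shows the loop at (320,120) on the same side as the blue file handle (437,135). The divider rib (235,100) and the file are both clear of the fingers. I descend.

```bash
python3 -m crank '[[[0.1,0.1,0.4,0.5],[0,0,0.8,0],[0,0,0.8,0],[0,0,0.8,0],[0,0,0.8,0],[0,0,0.6,0],[0,0,0.3,0],[0,0,0,0],[0,0,0,0],[0,0,0,0]]]'
python3 - <<'E'
from h import *
go(593.5,333,136.3,3.073)
A=ctrl.get_image("top");g=min(green(A),key=lambda t:t[1][0])[0]
print(fit([(A,g)],(593,333,3.07),124,60,142,176), "pad", [ (np.round(d["position"]),at(A,d["position"],127)) for d in ctrl.place_of("top","cork_pad")])
E
```

```text
clock: 26.05
eef_pos: [595.5, 333.6, 152.2]
tool_rot: [3.14, 0.002, 3.073]
force: [0.4, 1.4, -3.2]
width: 59.2
gripper_force: 65.8
t 26.05 pose [595.5 333.6 152.2] 3.073 | units dx dy dz turn(+=tool z, down): [ 0.08 -0.03  0.63  0.  ] F [ 0.35  1.4  -3.16] w 59.2 q [-0.74  0.78  0.34  1.5  -0.3   0.91  1.2 ]
(array([591.54504447, 343.20553174,   3.3127038 ]), np.float64(0.5601324016182421)) pad [(array([193., 181.]), array([594.5, 344.3, 127. ]))]
```

```bash
python3 -m crank '[[[0.05,0,0.3,0],[0,0,0.2,0],[0,0,0,0],[0,0,0,0],[0,0,0,0]]]'
python3 -m crank '[[[0,0,0.06,0],[0,0,0,0],[0,0,0,0]]]'
python3 -m crank '[[[0,0,0.06,0],[0,0,0,0],[0,0,0,0]]]'
```

```text
clock: 26.57
eef_pos: [593.2, 333.7, 138.0]
tool_rot: [3.141, -0.0, 3.074]
force: [-0.3, -0.1, -3.5]
width: 58.8
gripper_force: 65.8
clock: 26.82
eef_pos: [593.2, 333.7, 136.6]
tool_rot: [3.141, -0.0, 3.074]
force: [-0.0, -0.2, -3.6]
width: 59.1
gripper_force: 65.8
clock: 27.07
eef_pos: [593.4, 333.8, 136.5]
tool_rot: [3.14, 0.0, 3.074]
force: [-3.5, -1.4, 5.6]
width: 58.9
gripper_force: 66.7
```

Contact. I release, rise, and back the arm out of the top camera's view.

```bash
python3 -m crank '[[[0,0,0,0],[0,0,0,0],[0,0,0,0],[0,0,0,0],[0,0,0,0],[0,0,-0.4,0],[0,0,-0.9,0],[0,0,-0.9,0],[0,0,-0.9,0],[0,0,-0.9,0],[0,0,-0.9,0],[0,0,-0.9,0]]]' -1
python3 -m crank '[[[0.8,-0.8,-0.5,0],[0.8,-0.8,-0.5,0],[0.8,-0.8,0,0],[0.8,-0.8,0,0],[0.8,-0.8,0,0],[0.8,-0.8,0,0],[0.8,-0.8,0,0],[0.8,-0.8,0,0],[0,-0.8,0,0],[0,-0.8,0,0],[0,-0.8,0,0],[0,-0.8,0,0]]]'
python3 -m crank '[[[0,-0.8,0,0],[0,-0.8,0,0],[0,-0.8,0,0],[0,0,0,0],[0,0,0,0]]]'
python3 - <<'E'
from h import *
A=ctrl.get_image("top");cv2.imwrite("pics/top9.png",A["img"][:,:,::-1])
gs=sorted(green(A),key=lambda t:t[1][0]);print(len(gs),fit([(A,gs[0][0])],(593,333,3.07),124,60,130,164))
B=ctrl.get_image("side");gb=min(green(B),key=lambda t:t[1][1])[0]
print(fit([(B,gb)],(593,333,3.07),124,60,130,164))
for d in ctrl.place_of("top","case_1"): print(d["position"],at(A,d["position"],0),at(A,d["position"],130))
for d in ctrl.place_of("top","case_1_loop")+ctrl.place_of("top","file_a"): print(np.round(d["position"]))
cv2.imwrite("pics/both.png",np.vstack([A["img"][130:330,100:500],B["img"][100:400,200:600]])[:,:,::-1])
E
```

```text
clock: 28.07
eef_pos: [593.3, 333.5, 282.2]
tool_rot: [3.14, 0.0, 3.074]
force: [0.1, 0.8, -0.6]
width: 85.2
gripper_force: 0.0
clock: 29.07
eef_pos: [417.3, 104.0, 305.9]
tool_rot: [3.14, 0.001, 3.074]
force: [0.1, 0.1, 0.1]
width: 85.3
gripper_force: 0.0
clock: 29.48
eef_pos: [413.5, 44.3, 305.7]
tool_rot: [3.14, 0.001, 3.071]
force: [-0.5, 1.4, -0.2]
width: 85.5
gripper_force: 0.0
4 (array([595.47141383, 335.19059366,   3.13931174]), np.float64(0.1890441587479038))
(array([592.38416281, 337.38480581,   3.00414673]), np.float64(0.15215897019308877))
[215.5, 456.2] [ 623.2 -339.4    0. ] [ 582.3 -303.2  130. ]
[192.6, 184.1] [637.8 374.8   0. ] [595.3 335.3 130. ]
[199.4, 363.6] [650.9 -96.7   0. ] [607.  -86.2 130. ]
[273.0, 355.2] [454.3 -84.    0. ] [431.3 -74.8 130. ]
[289. 328.]
[193. 151.]
```

View pics/both.png

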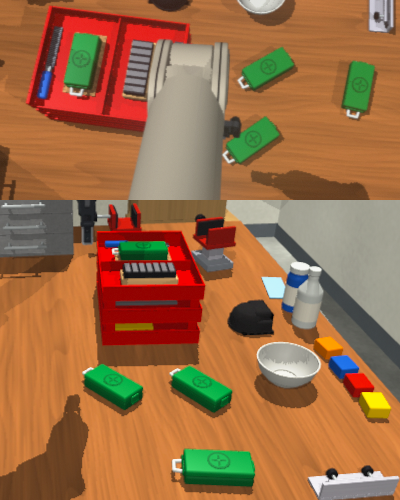

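The heavy case lies flat and centred on the pad with its loop at the file's handle end, and the three light ones are flat on the shelf. The fit puts it within a few mm of the pad's centre, so I hand in.

```bash
python3 -c "
from cell import ctrl
print(ctrl.finish_job())"
```

```text
the job is handed in; nothing more can be done
None
```

The job is handed in, with no verdict returned: the heavy case (about 0.38 kg) is on the cork pad, a few mm from centre and in line, loop at the file's handle end, and the three light cases are flat on the shelf.

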